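# Check in the tagged sample bottles

### The arm

A 6-joint arm with a two-finger parallel gripper is mounted at the origin on the work surface. World frame = base frame: x ahead of the robot, y to its left, z up, the work surface at z = 0. Lengths are in m, angles in rad, forces in N, time in s.
With the tool pointing down it reaches from about 0.3 to 0.775 m from the base axis. Payload 14.6 kg.
Tool frame: the origin (TCP) lies midway between the tips of the shut fingers; the grasp point (between the pads) lies 19 mm behind it (arm.grip_point_offset is the distance from the TCP to the grasp point, in m); z points along the fingers, y is the line along which they close (so a half turn about z gives the same grasp; the last joint's range is limited). The gripper opens to 85 mm and grips with 20 to 120 N. Pads are 22 mm wide; open, the fingers measure 114 mm over their backs; the gripper's body (76 mm by 85 mm) begins 54 mm behind the grasp point. The pads swing forward as they close: fully open they stand 13 mm farther back than shut.
Start: joints at [1.244, 0.3, 1.521, -0, 1.321, -0.067], TCP at [0.141, 0.532, 0.231] pointing down, gripper open.
Joint ranges: [-3.03, 3.03], [-0.79, 2.21], [0.23, 2.52], [-1.04, 4.18], [0, 3.07], [-2.55, 2.55]. Speed limits (rad/s): [2.22, 2.22, 2.57, 3.14, 3.14, 3.14].

### API

Orientations are given as a unit quaternion [x, y, z, w].
In Python, from cell import arm gives the robot as it stands.
- The arm moves only by the tool servo_tool, never from a script. Its arguments are lists of equal length, an entry for each row: "delta_pos": the shift along the tool's x, y, z in cm, a list of three; "angular": the turn, a rotation vector about the tool's x, y, z in rad, a list of three; "fingers": the finger opening in cm, from 0 to 8.54. In form: {"delta_pos": [[tx, ty, tz], ...], "angular": [[wx, wy, wz], ...], "fingers": [fingers, ...]}. A call has 1 to 12 rows; each row is the pose to reach, as a shift and turn from the pose commanded when the call began, along the tool's axes at that moment; what a row does not reach only later rows make up. A row lasts 1/12 s, in which the tool goes at most 41.7 mm and 7.16 degrees, less where a joint would pass 70% of its speed; a pose out of reach is approached as far as the arm can. A call with a gripper value outside its range is refused whole. The fingers move at their own pace and stop on an object; "newtons" is the grip in N (left out, the last holds). Time passes only in rows, so rows that repeat a pose let the fingers close. It gives the time, the measured TCP pose, the force, the opening and the grip force at its end, in the units of the state.
- arm.get_obs(): the state, without advancing time (a new reading comes with each control period).
- arm.read_camera(name): name is "scene" or "top" or "wrist"; returns the picture (480x640x3 uint8, red, green, blue); there is no depth.
- arm.calibration(name): a dict with "camera_matrix" (3x3 intrinsics, pixels), "k1" (the pictures are not rectified: a ray, as slopes to the right and down, at radius r is drawn at 1 + k1 r^2 times it, then the intrinsics apply), "origin" and "rotation" of the camera in the world; the wrist camera has in their place "T_tool_cam" (4x4, takes a point from camera to tool coordinates, whose origin is the TCP and whose axes are the flange's). Camera axes: x right, y down, z forward; pixel columns grow to the right and rows downward; lengths in m; the calibration is good to about 2 mm. A picture is of the moment at which its call begins: read the wrist's pose just before it. calibration takes no time and is no camera call.
- arm.sign_off(): hands the job in; it is judged then, once.
The state is a dict: "t": time; "joints": joint angles; "joint_velocities": joint speeds; "joint_efforts": joint torques, N m; "eef_pos": TCP position; "eef_rot": TCP orientation; "ft_force": force on the tool from outside, world axes, zero at the start; "wrist_torque": the same for the moment, N m; "gripper_width": finger opening in m; "grip_force": force on a finger pad.
Only numpy, scipy, OpenCV 4.12 (cv2) and the standard library are available. Lean on these libraries where they do the work, as an engineer would, in place of code of your own. Each camera call takes 0.05 s, during which the arm holds its last target. There are 200 camera calls.

### The job

Three square amber sample bottles lean in the pick rack. First take the rejected one (tag is a narrow strip) to the nest with a single bay, then the two passed ones (tag is a round disc) to the nest with two bays, one in each bay: stand every bottle upright on the nest's floor, push it back and press it firmly with about 5 to 15 newtons against the back plate for half a second so that the plate registers it, and leave it there flat against the plate. Never drop or slam a bottle, and leave the other things on the table where they are.

Things in the scene. Friction and masses are not known exactly. Their poses are not given: they have to be found in the camera images.
- rack: Steel pick rack, fixed, base 135 x 250 mm. Origin under the base's middle. Turned so that the caps lean to the robot's right. Lanes at y = -80, 0, +80 mm, 70 mm wide; in each a bottle leans 37 degrees from vertical towards -x on a plate reaching 65 mm along it from its foot; the dividers reach 45 mm. Caps and necks stand free, about 0.12 m above the table.
- bottle_disc_a: Square amber sample bottle, 0.18 kg: body 44 x 44 mm, 0 to 70 mm up; neck 23 mm wide; round white cap 28 mm wide, 84 to 108 mm up. Flat white tag on its +x side, 50 mm up: a round disc 36 mm across (passed); the same mark, smaller and black, on the cap. Origin at the centre of its underside, z along its axis to the cap. Starts leaning 37 degrees in a rack lane, tag side up.
- bottle_disc_b: Square amber sample bottle, 0.18 kg: body 44 x 44 mm, 0 to 70 mm up; neck 23 mm wide; round white cap 28 mm wide, 84 to 108 mm up. Flat white tag on its +x side, 50 mm up: a round disc 36 mm across (passed); the same mark, smaller and black, on the cap. Origin at the centre of its underside, z along its axis to the cap. Starts leaning 37 degrees in a rack lane, tag side up.
- bottle_strip: Square amber sample bottle, 0.18 kg: body 44 x 44 mm, 0 to 70 mm up; neck 23 mm wide; round white cap 28 mm wide, 84 to 108 mm up. Flat white tag on its +x side, 50 mm up: a narrow upright strip 10 x 36 mm (rejected); the same mark, smaller and black, on the cap. Origin at the centre of its underside, z along its axis to the cap. Starts leaning 37 degrees in a rack lane, tag side up.
- pair_nest: Nest for passed bottles, two bays. Origin under the middle of its base; +x to the back plate, open at the front (-x). Aluminium floor 6 mm thick, 120 mm long in x; two bays centred at y = -40 and +40 mm, each bay 58 mm wide between grey side guides that reach 26 mm up; the back plate's front face is at x = +35 mm. Fixed to the table.
- single_nest: Nest for the rejected bottle, one bay. Origin under the middle of its base; +x to the back plate, open at the front (-x). Aluminium floor 6 mm thick, 120 mm long in x; one bay centred at y = 0, each bay 58 mm wide between grey side guides that reach 26 mm up; the back plate's front face is at x = +35 mm. Fixed to the table.
- pair_nest_plate: Upright steel contact plate across the back of the two-bay nest, 10 mm thick, from the floor to 36 mm above the table. Origin at the foot of its front face, at the middle of its length; it feels the press.
- single_nest_plate: The same contact plate at the back of the one-bay nest.
- pair_nest_bay0 (a point): Two-bay nest: point on the floor where a bottle's origin is when it stands against the plate, bay at -y.
- pair_nest_bay1 (a point): The same, bay at +y.
- single_nest_bay (a point): The same point of the one-bay nest.
- marker: Bystander: black marker pen lying down, 14 mm thick, 144 mm long. Origin at the centre of its underside.
- spare_cap: Bystander: white screw cap lying alone, 32 mm wide, 18 mm high. Origin at the centre of its underside.
- label_roll: Bystander: paper label roll, ring 64 mm wide, 30 mm high. Origin at the centre of its underside.
- amber_round: Bystander: round amber bottle with a paper label (not one of the square ones), 48 mm wide, 90 mm high. Origin at the centre of its underside.
- beaker: Bystander: clear plastic beaker, 66 mm wide, 85 mm high. Origin at the centre of its underside.
- jar: Bystander: white jar with a blue lid, 60 mm wide, 70 mm high. Origin at the centre of its underside.
There are look-alikes about, which are no part of the job. What is shaped like the bottle_strip but turquoise is not meant. What is shaped like the bottle_disc_b but green is not meant.

How it is judged:
By the outcome, as a careful person would: the job done as asked, in the order asked, and still so for the second after the job is handed in, with the robot touching nothing.
It also fails if it takes over 72 s, if anything falls off the work surface, if the arm or the gripper's body presses on something with over 40 N, if the wrist force passes 120 N, or if a joint passes its speed limit or range.

## Working session

There is one attempt and no reset: what is moved stays moved. The work goes in short steps, Python scripts to look and compute and a tool call to move; the robot and the scene stay as the last step left them, time stands still between calls to the robot, and variables do not carry over. Pictures are saved under pics/ and viewed, at most 10 in all, crops included, and the job is handed in when it is done.

Besides the shell and the picture viewer there is one more tool, called after "Emit:" as a command line: name --argument value ..., lists and objects as JSON in quotes. servo_tool: Moves the arm, as the interface text tells. Its arguments: {"type":"object","properties":{"delta_pos":{"type":"array","items":{"type":"array","items":{"type":"number"}}},"angular":{"type":"array","items":{"type":"array","items":{"type":"number"}}},"fingers":{"type":"array","items":{"type":"number"}},"newtons":{"type":"number"}},"required":["delta_pos","angular","fingers"]}

```bash
ls; mkdir -p pics; python3 - <<'E'
from cell import arm
import cv2, numpy as np
np.set_printoptions(precision=4,suppress=True)
print(arm.get_obs())
for n in ("scene","top","wrist"):
    print(n,arm.calibration(n))
a=arm.read_camera("scene");b=arm.read_camera("top")
cv2.imwrite("pics/scene.png",a[:,:,::-1]);cv2.imwrite("pics/top.png",b[:,:,::-1])
E
```

```text
pics
{'t': 0.0, 'joints': array([ 1.2444,  0.3005,  1.5216,  0.0001,  1.3207, -0.0666]), 'joint_velocities': array([ 0.0008,  0.0008, -0.0005, -0.0009,  0.0001,  0.0007]), 'joint_efforts': array([ -0.0002, -54.3504, -36.1794,  -0.0001,   0.0041,   0.    ]), 'eef_pos': array([0.1412, 0.5313, 0.2307]), 'eef_rot': array([ 0.1295,  0.9916, -0.0006, -0.0001]), 'ft_force': array([ 0.599 , -0.3451, -0.1439]), 'wrist_torque': array([ 0.0343, -0.0161, -0.0216]), 'grip_force': 0.0, 'gripper_width': 0.08540978559169754}
scene {'camera_matrix': array([[553.1416,   0.    , 322.016 ],
       [  0.    , 553.1416, 239.7405],
       [  0.    ,   0.    ,   1.    ]]), 'k1': -0.0750964034353716, 'origin': array([1.3208, 0.5478, 0.8125]), 'rotation': array([ 0.428 ,  0.7843, -0.3945, -0.2144])}
top {'camera_matrix': array([[464.9608,   0.    , 321.4794],
       [  0.    , 464.9608, 233.1068],
       [  0.    ,   0.    ,   1.    ]]), 'k1': -0.12489105696420875, 'origin': array([ 0.3878, -0.0012,  0.8805]), 'rotation': array([-0.7021,  0.7085, -0.045 ,  0.0548])}
wrist {'camera_matrix': array([[372.4361,   0.    , 319.3884],
       [  0.    , 372.4361, 235.8479],
       [  0.    ,   0.    ,   1.    ]]), 'k1': -0.06235678808006844, 'T_tool_cam': array([[-0.0013, -0.9629, -0.27  ,  0.0689],
       [ 1.    , -0.0012, -0.0004,  0.0005],
       [ 0.0001, -0.27  ,  0.9629, -0.1423],
       [ 0.    ,  0.    ,  0.    ,  1.    ]])}
```

View pics/scene.png

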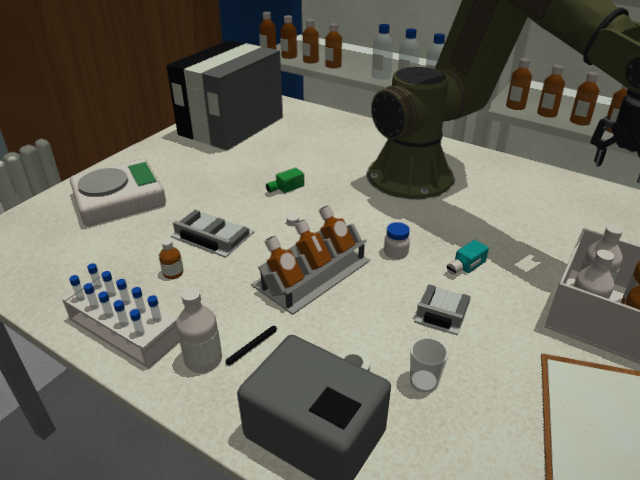

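View pics/top.png

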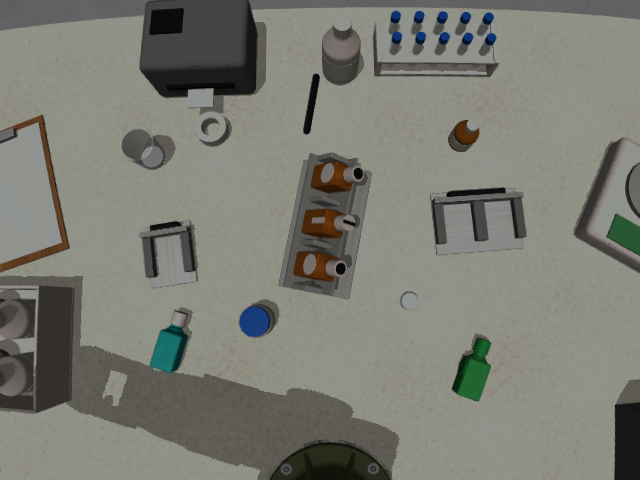

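The scene picture shows three amber bottles leaning in the rack: discs at about (284,260) and (337,232), strip at (313,245).

In the top view, candidates are:
- **Amber strip:** (325,222), the target.
- **Amber discs:** (330,176) and (320,266).
- **Turquoise lying look-alike:** (170,345), not meant.
- **Green lying look-alike:** (472,372), not meant.
- **Round amber:** (465,135), a bystander.

The single nest is at (170,255) and the pair nest at (478,222). Next I'll check an enlarged crop.

```bash
python3 - <<'E'
import cv2, numpy as np
t=cv2.imread("pics/top.png");s=cv2.imread("pics/scene.png")
def crop(im,x,y,w,h,W,H):
    c=cv2.resize(im[y:y+h,x:x+w],(W,H),interpolation=cv2.INTER_CUBIC)
    c=cv2.convertScaleAbs(c,alpha=1.3)
    for i in range(0,w,10):
        L=12 if i%50==0 else 5
        cv2.line(c,(i*W//w,0),(i*W//w,L),(0,255,255),1)
    for i in range(0,h,10):
        L=12 if i%50==0 else 5
        cv2.line(c,(0,i*H//h),(L,i*H//h),(0,255,255),1)
    return c
# 4x top rack 270..380 x 145..305 -> 100x150*4=400x600 ; nests
a=crop(t,275,150,100,150,400,600)
b=crop(s,245,195,130,110,400,338)   # approx 3.08x
c=crop(t,130,210,75,85,200,227)
top=np.vstack([b,np.zeros((600-338,400,3),np.uint8)])
top[340:340+227,0:200]=c
cv2.imwrite("pics/c1.png",np.hstack([a,top]))
n1=crop(t,425,180,105,80,420,320); n2=crop(t,135,212,70,80,280,320)
m1=crop(s,165,205,95,55,475,275); m2=crop(s,410,280,65,55,325,275)
o=np.zeros((600,800,3),np.uint8)
o[:320,:420]=n1;o[:320,420:700]=n2;o[325:600,:475]=m1;o[325:600,475:800]=m2
cv2.imwrite("pics/c2.png",o)
E
```

```text
(no output)
```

View pics/c1.png

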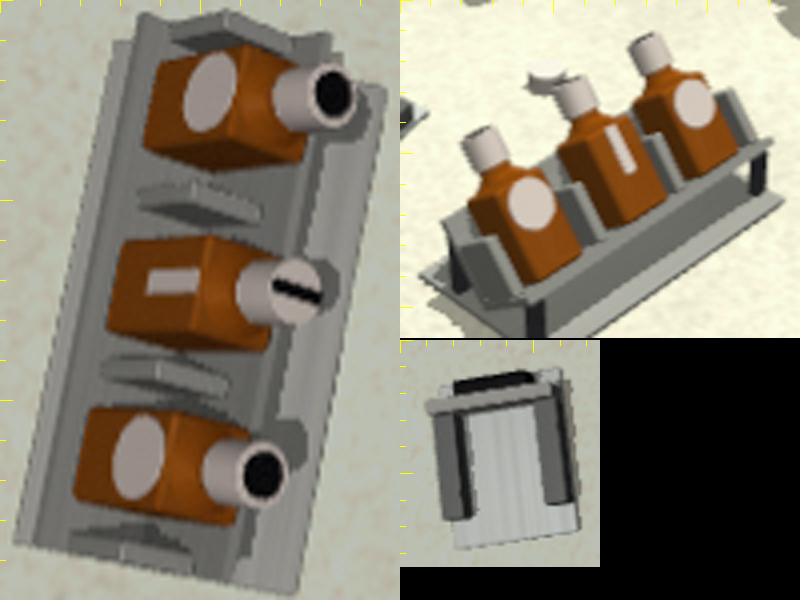

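View pics/c2.png

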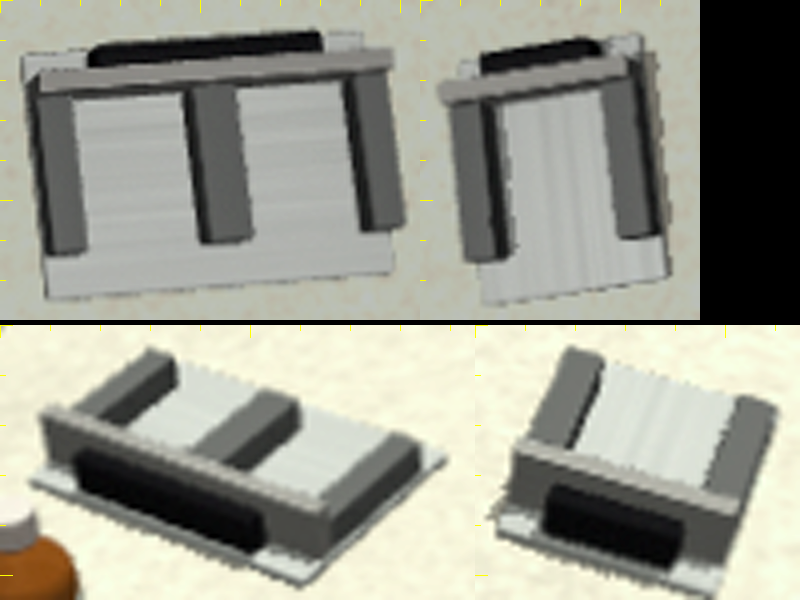

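The crop confirms the choice. The middle bottle has the strip (tag at top px 318,220; cap bar at 349,223). The upper and lower bottles have discs (caps at 358,174 and 341,268). Both nests are clear, with the plate at the top of the image (+x).

```bash
cat > h.py <<'E'
import cv2, numpy as np
from cell import arm
from scipy.spatial.transform import Rotation as R
from scipy.optimize import least_squares
np.set_printoptions(precision=4,suppress=True)
def cam(n,obs=None):
    c=arm.calibration(n)
    if n!="wrist": return c["camera_matrix"],c["k1"],R.from_quat(c["rotation"]).as_matrix(),np.array(c["origin"])
    T=np.eye(4);T[:3,:3]=R.from_quat(obs["eef_rot"]).as_matrix();T[:3,3]=obs["eef_pos"];T=T@c["T_tool_cam"]
    return c["camera_matrix"],c["k1"],T[:3,:3],T[:3,3]
def proj(C,P):
    K,k,Rm,o=C
    return cv2.projectPoints(np.atleast_2d(P).astype(float),cv2.Rodrigues(Rm.T)[0],-Rm.T@o,K,np.array([k,0,0,0.]))[0][:,0]
def ray(C,p):
    K,k,Rm,o=C
    u=cv2.undistortPoints(np.array([[p]],float),K,np.array([k,0,0,0.]))[0,0]
    return o,Rm@np.array([u[0],u[1],1])
def onz(C,p,z):
    o,d=ray(C,p);return o+d*(z-o[2])/d[2]
def tri(*cps):
    A=[];b=[]
    for C,p in cps:
        o,d=ray(C,p);d=d/np.linalg.norm(d);M=np.eye(3)-np.outer(d,d);A.append(M);b.append(M@o)
    A=np.vstack(A);b=np.hstack(b);x,*_=np.linalg.lstsq(A,b,rcond=None)
    return x,np.linalg.norm(A@x-b)
E
cat > m.py <<'E'
from h import *
T=cam("top");S=cam("scene")
B={"discU":((327.5,173),(358,174.25),(287.6,261),(271.3,238.5)),
"strip":((318.25,220.25),(349.25,223),(316.8,243.7),(301.2,222.3)),
"discL":((309.75,264.25),(340.75,268),(340.5,228.5),(325.6,208.3))}
for k,(tt,tc,st,sc) in B.items():
    t,e=tri((T,tt),(S,st));c,f=tri((T,tc),(S,sc));d=c-t
    print(k,"tag",t,e,"cap",c,f,"yaw-ish",np.degrees(np.arctan2(d[1],d[0])),np.linalg.norm(d))
print("rack corners",*[onz(T,p,0.003)[:2] for p in ((278.5,285.5),(349,298.75),(371.5,171.5),(303.75,160.5))])
for n,ps in {"pair":(((430.5,194.25),(226,257)),((515.5,188.25),(171,236.6)),((436.5,254.5),(254.2,231.6))),"single":(((190.75,221.25),(414.6,322.4)),)}.items():
    for a,b in ps: print(n,"floor corner",*tri((T,a),(S,b)),onz(T,a,.006))
for n,ps in {"pairfloor":((436.5,254.5),(523,248),(430.5,194.25),(515.5,188.25)),"singfloor":((151.25,288.25),(197.5,281),(190.75,221.25))}.items():
    print(n,*[onz(T,p,.006)[:2] for p in ps])
for n,ps in {"pairplate":((435.5,203),(523.25,197.5)),"singplate":((140.75,237),(189.25,231.25))}.items():
    q=[onz(T,p,.036)[:2] for p in ps];d=q[0]-q[1];print(n,*q,"mid",(q[0]+q[1])/2,"len",np.linalg.norm(d),"yaw",np.degrees(np.arctan2(-d[0],d[1])))
E
python3 m.py
```

```text
discU tag [ 0.6059 -0.0009  0.0896] 0.0019519410506333127 cap [ 0.594  -0.0514  0.1207] 0.00335514714738816 yaw-ish -103.25363379342983 0.060417451578436754
strip tag [0.522  0.0163 0.0885] 0.0025824653350906184 cap [ 0.5105 -0.0341  0.1198] 0.005215110714188406 yaw-ish -102.8537125608395 0.060429216153519566
discL tag [0.4462 0.031  0.0891] 0.002003709407905787 cap [ 0.4359 -0.0186  0.1205] 0.005751856646640534 yaw-ish -101.7374427311127 0.059576640310222195
rack corners [0.4138 0.0923] [ 0.388 -0.04 ] [ 0.6328 -0.0879] [0.6565 0.044 ]
pair floor corner [ 0.5856 -0.1998  0.0018] 0.003051336458078275 [ 0.5859 -0.2007  0.006 ]
pair floor corner [ 0.597  -0.3707  0.0013] 0.0033704185236400584 [ 0.5972 -0.371   0.006 ]
pair floor corner [ 0.4686 -0.2069  0.0018] 0.002203935886270837 [ 0.469  -0.2073  0.006 ]
single floor corner [ 0.5386  0.2673 -0.0023] 0.0025272016514217735 [0.538  0.2632 0.006 ]
pairfloor [ 0.469  -0.2073] [ 0.4793 -0.3776] [ 0.5859 -0.2007] [ 0.5972 -0.371 ]
singfloor [0.4089 0.3373] [0.4227 0.2467] [0.538  0.2632]
pairplate [ 0.5624 -0.2025] [ 0.5721 -0.3722] mid [ 0.5672 -0.2874] len 0.169942107789147 yaw 3.2846550217330033
singplate [0.504  0.3499] [0.5139 0.2563] mid [0.509  0.3031] len 0.09409948391887388 yaw 6.061778755352569
```

```bash
cat >> h.py <<'E'
def Rtool(yaw_y,tilt=0.):
    """tool y along world yaw_y (deg), tool z down, tilted by tilt deg about tool y so that z gains +tool-x component"""
    a=np.radians(yaw_y);y=np.array([np.cos(a),np.sin(a),0]);z=np.array([0,0,-1.]);x=np.cross(y,z)
    return np.c_[x,y,z]@R.from_euler('y',tilt,degrees=True).as_matrix()
def delta(pos,Rm,obs=None):
    o=obs or arm.get_obs();R0=R.from_quat(o["eef_rot"])
    d=R0.inv().apply(np.array(pos)-o["eef_pos"])*100;w=(R0.inv()*R.from_matrix(Rm)).as_rotvec()
    print("delta cm",d.round(2),"rotvec",w.round(4));return d,w
E
python3 - <<'E'
from h import *
delta([.45,.29,.26],Rtool(6)); print(Rtool(-11,37)[:,2])
E
```

```text
delta cm [-36.04 -15.4   -2.91] rotvec [-0.0009  0.0005  1.2063]
[ 0.1148  0.5908 -0.7986]
```

Emit:
servo_tool --delta_pos '[[-9, -3.9, -2.9], [-18, -7.7, -2.9], [-36, -15.4, -2.9], [-36, -15.4, -2.9], [-36, -15.4, -2.9], [-36, -15.4, -2.9], [-36, -15.4, -2.9], [-36, -15.4, -2.9], [-36, -15.4, -2.9], [-36, -15.4, -2.9], [-36, -15.4, -2.9], [-36, -15.4, -2.9]]' --angular '[[0, 0, 0.12], [0, 0, 0.24], [0, 0, 0.36], [0, 0, 0.48], [0, 0, 0.6], [0, 0, 0.72], [0, 0, 0.84], [0, 0, 0.96], [0, 0, 1.08], [0, 0, 1.2], [0, 0, 1.2], [0, 0, 1.2]]' --fingers '[6, 6, 6, 6, 6, 6, 6, 6, 6, 6, 6, 6]'

```text
t: 1.1
eef_pos: [0.4501, 0.2895, 0.2598]
eef_rot: [0.667, 0.745, -0.0, -0.0]
ft_force: [0.2, 0.1, 0.4]
gripper_width: 0.0599
grip_force: 0.0
```

```bash
python3 - <<'E'
from h import *
import pickle
o=arm.get_obs();im=arm.read_camera("wrist");cv2.imwrite("pics/w1.png",im[:,:,::-1]);pickle.dump(o,open("w1.pkl","wb"))
delta([.499,-.087,.20],Rtool(-11.5,37))
E
```

```text
delta cm [-38.04   0.71   5.99] rotvec [-0.1018  0.6407  0.3017]
```

View pics/w1.png

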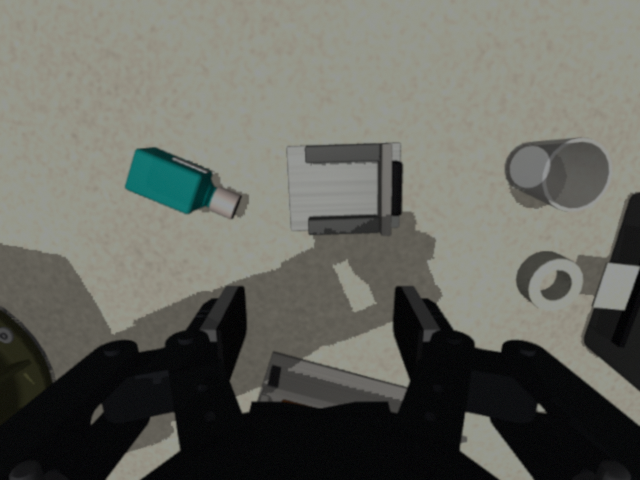

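The wrist view shows the single nest: front floor corners at (288,146) and (292,230), plate top front edge x≈380 from y=144 to 235, back corner (400,142). Turquoise look-alike is at (180,180).

Emit:
servo_tool --delta_pos '[[-4, 0.1, 0], [-8, 0.2, 0], [-12, 0.3, 0], [-16, 0.4, 0], [-20, 0.5, 0], [-24, 0.6, 0], [-28, 0.7, 1], [-32, 0.7, 2.5], [-36, 0.7, 4], [-38, 0.7, 6], [-38, 0.7, 6], [-38, 0.7, 6]]' --angular '[[-0.01, 0.064, 0.03], [-0.02, 0.128, 0.06], [-0.03, 0.192, 0.09], [-0.04, 0.256, 0.12], [-0.05, 0.32, 0.15], [-0.06, 0.384, 0.18], [-0.07, 0.448, 0.21], [-0.08, 0.512, 0.24], [-0.09, 0.576, 0.27], [-0.102, 0.641, 0.302], [-0.102, 0.641, 0.302], [-0.102, 0.641, 0.302]]' --fingers '[6, 6, 6, 6, 6, 6, 6, 6, 6, 6, 6, 6]'

```text
t: 2.15
eef_pos: [0.4982, -0.0867, 0.1989]
eef_rot: [0.735, 0.599, 0.246, -0.202]
ft_force: [0.7, 0.5, 0.5]
gripper_width: 0.0597
grip_force: 0.0
```

```bash
python3 - <<'E'
from h import *
import pickle
o=pickle.load(open("w1.pkl","rb"));W=cam("wrist",o)
for p in ((288,146),(292,230),(400,142)): print("floor",onz(W,p,.006))
for p in ((379,144),(382,235)): print("plate",onz(W,p,.036))
o=arm.get_obs();im=arm.read_camera("wrist");cv2.imwrite("pics/w2.png",im[:,:,::-1]);pickle.dump(o,open("w2.pkl","wb"))
print(o["t"],o["joints"],o["eef_pos"])
E
```

```text
floor [0.4113 0.3399 0.006 ]
floor [0.4235 0.2504 0.006 ]
floor [0.5263 0.3567 0.006 ]
plate [0.5002 0.3526 0.036 ]
plate [0.5167 0.2633 0.036 ]
2.15 [-0.5285  0.324   1.6907  0.6175  1.4031 -0.5189] [ 0.4982 -0.0867  0.1989]
```

View pics/w2.png

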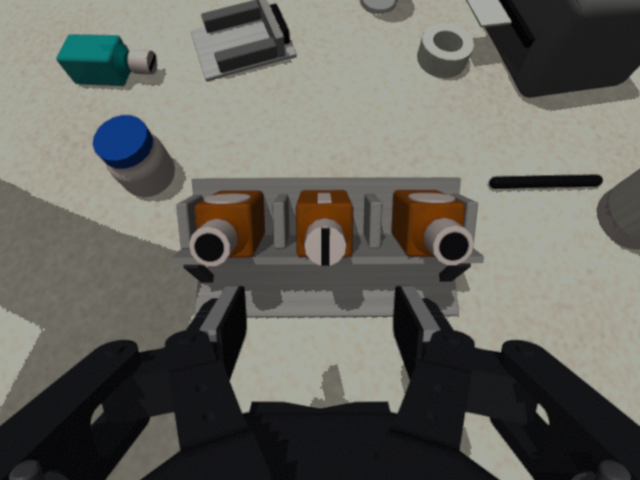

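The wrist view shows strip cap centre (325,245), disc caps (210,245) and (453,245). Rack edges are parallel to the image rows, so the yaw is right.

```bash
python3 - <<'E'
from h import *
import pickle
o=pickle.load(open("w2.pkl","rb"));W=cam("wrist",o);T=cam("top");S=cam("scene")
caps={"U":((453,245),(358,174.25),(271.3,238.5)),"strip":((325,245.5),(349.25,223),(301.2,222.3)),"L":((210,245),(340.75,268),(325.6,208.3))}
Rt=R.from_quat(o["eef_rot"])
for k,(w,t,s) in caps.items():
    c,e=tri((W,w),(T,t));c3,e3=tri((W,w),(T,t),(S,s));print(k,c,e,c3,e3,"tool",Rt.inv().apply(c-o["eef_pos"])*100)
print([onz(W,p,.003) for p in ((192,179),(462,178))])
E
```

```text
U [ 0.5944 -0.0532  0.1248] 0.0001594819525646753 [ 0.5948 -0.0515  0.1212] 0.0037901788150024613 tool [-0.2979  8.7533  9.0492]
strip [ 0.5116 -0.0369  0.1263] 0.0001984807329889405 [ 0.5112 -0.0342  0.1199] 0.005405567495308398 tool [-0.2757  0.3154  8.9022]
L [ 0.4379 -0.0217  0.1267] 0.0005638525298472573 [ 0.4362 -0.0186  0.1204] 0.005788584574030972 tool [-0.2492 -7.2023  8.8808]
[array([0.3967, 0.1109, 0.003 ]), array([0.6846, 0.0525, 0.003 ])]
```

Emit:
servo_tool --delta_pos '[[-0.3, 0.3, 2], [-0.3, 0.3, 5], [-0.3, 0.3, 8], [-0.3, 0.3, 11], [-0.3, 0.3, 13], [-0.3, 0.3, 14.5], [-0.3, 0.3, 15.4], [-0.3, 0.3, 15.4]]' --angular '[[0, 0, 0], [0, 0, 0], [0, 0, 0], [0, 0, 0], [0, 0, 0], [0, 0, 0], [0, 0, 0], [0, 0, 0]]' --fingers '[6, 6, 6, 6, 6, 6, 6, 6]'

```text
t: 2.87
eef_pos: [0.5197, 0.0036, 0.0755]
eef_rot: [0.733, 0.601, 0.246, -0.201]
ft_force: [-0.2, 0.0, -0.6]
gripper_width: 0.0601
grip_force: 0.0
```

Emit:
servo_tool --delta_pos '[[0, 0, 0], [0, 0, 0], [0, 0, 0], [0, 0, 0], [0, 0, 0], [0, 0, 0]]' --angular '[[0, 0, 0], [0, 0, 0], [0, 0, 0], [0, 0, 0], [0, 0, 0], [0, 0, 0]]' --fingers '[4, 4, 4, 4, 4, 4]' --newtons 50

```text
t: 3.37
eef_pos: [0.5203, 0.0014, 0.077]
eef_rot: [0.734, 0.6, 0.247, -0.2]
ft_force: [0.3, 6.7, 4.6]
gripper_width: 0.0427
grip_force: 51.8
```

```bash
python3 - <<'E'
from h import *
o=arm.get_obs();R0=R.from_quat(o["eef_rot"]).as_matrix();p=o["eef_pos"]
delta(p-R0[:,2]*.08,R0);delta([.505,-.05,.23],R0);delta([.50,.06,.25],Rtool(-5,18))
print(R0[:,2],R0[:,1],np.degrees(np.arctan2(R0[1,1],R0[0,1])))
E
```

```text
delta cm [ 0. -0. -8.] rotvec [ 0.  0. -0.]
delta cm [  4.97  -0.43 -15.43] rotvec [ 0.  0. -0.]
delta cm [ 14.69  -3.12 -10.59] rotvec [ 0.0553 -0.333  -0.101 ]
[ 0.1227  0.5907 -0.7975] [ 0.9797 -0.2005  0.0023] -11.564997931535473
```

Emit:
servo_tool --delta_pos '[[0.1, 0, -1], [0.2, 0, -2.5], [0.2, 0, -5], [0.2, 0, -8], [2.5, -0.2, -12], [5, -0.4, -15.4], [8, -1.3, -13.8], [11.5, -2.2, -12.2], [14.7, -3.1, -10.6], [14.7, -3.1, -10.6]]' --angular '[[0, 0, 0], [0, 0, 0], [0, 0, 0], [0, 0, 0], [0, 0, 0], [0, 0, 0], [0.018, -0.11, -0.033], [0.037, -0.22, -0.067], [0.055, -0.333, -0.1], [0.055, -0.333, -0.1]]' --fingers '[4, 4, 4, 4, 4, 4, 4, 4, 4, 4]'

```text
t: 4.2
eef_pos: [0.4999, 0.0679, 0.2528]
eef_rot: [0.725, 0.672, 0.114, -0.102]
ft_force: [-0.0, -0.2, -2.0]
gripper_width: 0.043
grip_force: 52.3
```

```bash
python3 - <<'E'
from h import *
delta([.483,.3025,.13],Rtool(8.2));delta([.483,.3025,.20],Rtool(8.2))
im=arm.read_camera("wrist");s=arm.read_camera("scene")
a=cv2.resize(im,(480,360));b=cv2.resize(s[100:420,260:580],(360,360)); cv2.imwrite("pics/w3.png",np.hstack([a,b])[:,:,::-1][:,:800])
E
```

```text
delta cm [18.46 -3.53 18.72] rotvec [ 0.0387 -0.3054 -0.2168]
delta cm [20.58 -3.5  12.05] rotvec [ 0.0387 -0.3054 -0.2168]
```

View pics/w3.png

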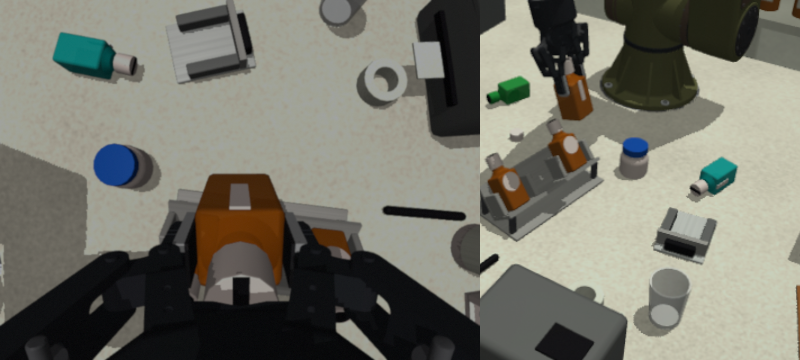

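The strip bottle is held square in the fingers, with the rack's two disc bottles undisturbed. Next I carry it over the single nest.

Emit:
servo_tool --delta_pos '[[3.5, -0.6, 2], [7, -1.2, 4], [10.5, -1.8, 6], [14, -2.4, 8], [17.5, -3, 10], [20.6, -3.5, 12], [20.6, -3.5, 12], [19.5, -3.5, 15.4], [18.5, -3.5, 18.7], [18.5, -3.5, 18.7]]' --angular '[[0.006, -0.05, -0.036], [0.013, -0.1, -0.072], [0.02, -0.15, -0.108], [0.026, -0.2, -0.144], [0.032, -0.25, -0.18], [0.039, -0.305, -0.217], [0.039, -0.305, -0.217], [0.039, -0.305, -0.217], [0.039, -0.305, -0.217], [0.039, -0.305, -0.217]]' --fingers '[4, 4, 4, 4, 4, 4, 4, 4, 4, 4]'

```text
t: 5.13
eef_pos: [0.4839, 0.2926, 0.1215]
eef_rot: [0.66, 0.751, -0.004, -0.007]
ft_force: [-0.9, -0.8, -2.9]
gripper_width: 0.0431
grip_force: 52.3
```

```bash
python3 - <<'E'
from h import *
delta([.483,.3025,.075],Rtool(8.2));delta([.483,.3025,.045],Rtool(8.2))
E
```

```text
delta cm [0.97 0.1  4.66] rotvec [-0.0157 -0.0046 -0.0153]
delta cm [0.96 0.15 7.66] rotvec [-0.0157 -0.0046 -0.0153]
```

Emit:
servo_tool --delta_pos '[[0, 0, 0], [0, 0, 0]]' --angular '[[0, 0, 0], [0, 0, 0]]' --fingers '[4, 4]'

```text
t: 5.3
eef_pos: [0.4871, 0.2949, 0.1298]
eef_rot: [0.66, 0.751, 0.001, -0.005]
ft_force: [0.7, -0.2, -1.8]
gripper_width: 0.0431
grip_force: 52.3
```

```bash
python3 - <<'E'
from h import *
delta([.483,.3025,.075],Rtool(8.2));delta([.483,.3025,.045],Rtool(8.2))
E
```

```text
delta cm [ 0.76 -0.29  5.49] rotvec [-0.0039 -0.0086 -0.0145]
delta cm [ 0.74 -0.28  8.49] rotvec [-0.0039 -0.0086 -0.0145]
```

Emit:
servo_tool --delta_pos '[[0.8, -0.3, 0], [0.8, -0.3, 2], [0.8, -0.3, 4], [0.8, -0.3, 5.5], [0.8, -0.3, 6.2], [0.8, -0.3, 6.6], [0.8, -0.3, 7], [0.8, -0.3, 7], [0.8, -0.3, 7]]' --angular '[[0, -0.008, -0.015], [0, -0.008, -0.015], [0, -0.008, -0.015], [0, -0.008, -0.015], [0, -0.008, -0.015], [0, -0.008, -0.015], [0, -0.008, -0.015], [0, -0.008, -0.015], [0, -0.008, -0.015]]' --fingers '[4, 4, 4, 4, 4, 4, 4, 4, 4]'

```text
t: 6.05
eef_pos: [0.4816, 0.304, 0.0588]
eef_rot: [0.654, 0.757, -0.002, -0.002]
ft_force: [-0.1, -0.1, -1.6]
gripper_width: 0.0434
grip_force: 52.4
```

Emit:
servo_tool --delta_pos '[[0, 0, 0.1], [0, 0, 0.2], [0, 0, 0.3], [0, 0, 0.4], [0, 0, 0.4]]' --angular '[[0, 0, 0], [0, 0, 0], [0, 0, 0], [0, 0, 0], [0, 0, 0]]' --fingers '[4, 4, 4, 4, 4]'

```text
t: 6.47
eef_pos: [0.4814, 0.304, 0.0549]
eef_rot: [0.654, 0.757, -0.002, -0.002]
ft_force: [-4.3, -1.4, 8.4]
gripper_width: 0.0429
grip_force: 53.6
```

Emit:
servo_tool --delta_pos '[[0, 0, -0.1], [0, 0.15, -0.1], [0, 0.3, -0.1], [0, 0.45, -0.1], [0, 0.5, -0.1], [0, 0.5, -0.1]]' --angular '[[0, 0, 0], [0, 0, 0], [0, 0, 0], [0, 0, 0], [0, 0, 0], [0, 0, 0]]' --fingers '[4, 4, 4, 4, 4, 4]' --newtons 100

```text
t: 6.97
eef_pos: [0.4863, 0.3046, 0.0552]
eef_rot: [0.654, 0.757, -0.002, -0.002]
ft_force: [-4.6, 0.1, 5.3]
gripper_width: 0.0423
grip_force: 101.7
```

Emit:
servo_tool --delta_pos '[[0, 0.1, 0], [0, 0.2, 0], [0, 0.3, 0], [0, 0.3, 0]]' --angular '[[0, 0, 0], [0, 0, 0], [0, 0, 0], [0, 0, 0]]' --fingers '[4, 4, 4, 4]'

```text
t: 7.3
eef_pos: [0.4884, 0.3049, 0.0552]
eef_rot: [0.654, 0.757, -0.003, -0.003]
ft_force: [-12.3, -1.9, 12.4]
gripper_width: 0.0423
grip_force: 102.7
```

Emit:
servo_tool --delta_pos '[[0, 0.05, 0], [0, 0.05, 0], [0, 0.05, 0], [0, 0.05, 0], [0, 0.05, 0], [0, 0.05, 0], [0, 0.05, 0], [0, 0.05, 0], [0, 0.05, 0]]' --angular '[[0, 0, 0], [0, 0, 0], [0, 0, 0], [0, 0, 0], [0, 0, 0], [0, 0, 0], [0, 0, 0], [0, 0, 0], [0, 0, 0]]' --fingers '[4, 4, 4, 4, 4, 4, 4, 4, 4]'

```text
t: 8.05
eef_pos: [0.4884, 0.3049, 0.0552]
eef_rot: [0.654, 0.757, -0.004, -0.003]
ft_force: [-14.8, -3.1, 13.9]
gripper_width: 0.0419
grip_force: 103.1
```

Emit:
servo_tool --delta_pos '[[0, 0, -0.1], [0, 0, -0.15], [0, 0, -0.15], [0, 0, -0.15], [0, 0, -0.15], [0, 0, -0.15], [0, 0, -0.15], [0, 0, -0.15]]' --angular '[[0, 0, 0], [0, 0, 0], [0, 0, 0], [0, 0, 0], [0, 0, 0], [0, 0, 0], [0, 0, 0], [0, 0, 0]]' --fingers '[4, 4, 4, 4, 4, 4, 4, 4]'

```text
t: 8.72
eef_pos: [0.4884, 0.3048, 0.0554]
eef_rot: [0.654, 0.757, -0.004, -0.003]
ft_force: [-8.2, 0.2, -0.5]
gripper_width: 0.0422
grip_force: 101.4
```

Emit:
servo_tool --delta_pos '[[0, 0, 0.05], [0, -0.08, 0.05], [0, -0.15, 0.05], [0, -0.15, 0.05]]' --angular '[[0, 0, 0], [0, 0, 0], [0, 0, 0], [0, 0, 0]]' --fingers '[4, 4, 4, 4]' --newtons 40

```text
t: 9.05
eef_pos: [0.4882, 0.3047, 0.0557]
eef_rot: [0.654, 0.757, -0.002, -0.002]
ft_force: [-0.5, -0.4, -2.6]
gripper_width: 0.0421
grip_force: 101.4
```

Emit:
servo_tool --delta_pos '[[0, 0.04, 0.05], [0, 0.04, 0.08], [0, 0.04, 0.08], [0, 0.04, 0.08], [0, 0.04, 0.08], [0, 0.04, 0.08], [0, 0.04, 0.08]]' --angular '[[0, 0, 0], [0, 0, 0], [0, 0, 0], [0, 0, 0], [0, 0, 0], [0, 0, 0], [0, 0, 0]]' --fingers '[4, 4, 4.4, 5, 6, 6, 6]' --newtons 40

```text
t: 9.63
eef_pos: [0.4888, 0.3049, 0.0552]
eef_rot: [0.654, 0.757, -0.002, -0.002]
ft_force: [-0.0, 0.3, 0.2]
gripper_width: 0.0602
grip_force: 0.0
```

Emit:
servo_tool --delta_pos '[[0, 0, -1], [0, 0, -4], [0, 0, -8], [0, 0, -12], [-3, 0, -15], [-6, 0, -16], [-9, 0, -17], [-9, 0, -17]]' --angular '[[0, 0, 0], [0, 0, 0], [0, 0, 0], [0, 0, 0], [0, 0, 0], [0, 0, 0], [0, 0, 0], [0, 0, 0]]' --fingers '[6, 6, 6, 6, 6, 6, 6, 6]'

```text
t: 10.3
eef_pos: [0.5038, 0.2124, 0.2285]
eef_rot: [0.655, 0.756, -0.001, -0.0]
ft_force: [0.0, 0.1, -0.1]
gripper_width: 0.0602
grip_force: 0.0
```

```bash
python3 - <<'E'
from h import *
import pickle
o=arm.get_obs();im=arm.read_camera("wrist");s=arm.read_camera("scene")
pickle.dump(o,open("w4.pkl","wb"));print(o["eef_pos"],o["t"])
cv2.imwrite("pics/w4full.png",im[:,:,::-1]);cv2.imwrite("pics/s4full.png",s[:,:,::-1])
a=cv2.resize(im[60:360,170:490],None,fx=1.25,fy=1.25);b=cv2.resize(s[240:350,400:490],None,fx=4,fy=4,interpolation=cv2.INTER_CUBIC)
O=np.zeros((450,770,3),np.uint8);O[:375,:400]=a;O[:440,405:765]=b
cv2.imwrite("pics/w4.png",O[:,:,::-1])
delta([.499,-.087,.20],Rtool(-11.5,37))
E
```

```text
[0.5038 0.2124 0.2285] 10.3
delta cm [-29.86  -4.72   2.64] rotvec [-0.1151  0.6397  0.3315]
```

View pics/w4.png

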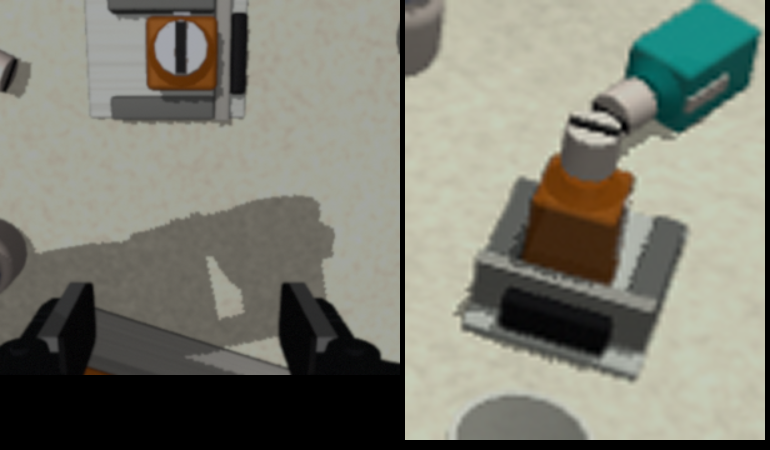

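The strip bottle stands upright and flat against the single nest's plate (wrist crop (180,50); scene crop also square). Now the upper disc bottle.

```bash
python3 - <<'E'
from h import *
Rg=Rtool(-11.5,37);g=np.array([.5197,.0036,.0755])
U=g+Rg@[0,.0844,.001];L=g+Rg@[0,-.0752,0]
print("U",U,"app",U-Rg[:,2]*.09,"L",L,"app",L-Rg[:,2]*.09)
delta(U-Rg[:,2]*.09,Rg);delta(U-Rg[:,2]*.09+[0,0,.07],Rg)
E
```

```text
U [ 0.6025 -0.0126  0.0747] app [ 0.5917 -0.0657  0.1466] L [0.446  0.0186 0.0755] app [ 0.4352 -0.0345  0.1474]
delta cm [-29.09   4.79   7.94] rotvec [-0.1151  0.6397  0.3315]
delta cm [-29.09   4.76   0.94] rotvec [-0.1151  0.6397  0.3315]
```

Emit:
servo_tool --delta_pos '[[-4, 0.6, 0], [-8, 1.3, 0], [-12, 2, 0], [-16, 2.6, 0], [-20, 3.3, 0], [-24, 4, 0.3], [-29.1, 4.8, 0.9], [-29.1, 4.8, 0.9], [-29.1, 4.8, 3], [-29.1, 4.8, 5], [-29.1, 4.8, 5], [-29.1, 4.8, 5]]' --angular '[[-0.011, 0.064, 0.033], [-0.023, 0.128, 0.066], [-0.034, 0.192, 0.1], [-0.046, 0.256, 0.133], [-0.057, 0.32, 0.166], [-0.07, 0.384, 0.2], [-0.08, 0.448, 0.232], [-0.092, 0.512, 0.265], [-0.103, 0.576, 0.3], [-0.115, 0.64, 0.332], [-0.115, 0.64, 0.332], [-0.115, 0.64, 0.332]]' --fingers '[6, 6, 6, 6, 6, 6, 6, 6, 6, 6, 6, 6]'

```text
t: 11.4
eef_pos: [0.5918, -0.0646, 0.174]
eef_rot: [0.734, 0.601, 0.243, -0.202]
ft_force: [-0.0, 0.0, 0.8]
gripper_width: 0.0603
grip_force: 0.0
```

```bash
python3 - <<'E'
from h import *
import pickle
o=arm.get_obs();im=arm.read_camera("wrist");pickle.dump(o,open("w5.pkl","wb"));cv2.imwrite("pics/w5.png",im[:,:,::-1])
Rg=Rtool(-11.5,37);U=np.array([.6025,-.0126,.0747])
delta(U-Rg[:,2]*.09,Rg);delta(U,Rg);W=cam("wrist",o)
# find cap top black disc near predicted px
u=Rg[:,2]*-1
for ct in ([.5944,-.0532,.1248],[.5948,-.0515,.1212]):print("pred cap",proj(W,ct))
g=cv2.cvtColor(im,cv2.COLOR_RGB2GRAY);p=proj(W,[.5946,-.052,.123])[0].astype(int)
_,_,_,_=0,0,0,0
n,l,st,ce=cv2.connectedComponentsWithStats((g>110).astype(np.uint8))
b=(g<40).astype(np.uint8);n,l,st,ce=cv2.connectedComponentsWithStats(b)
for i in range(1,n):
    if np.hypot(*(ce[i]-p))<60 and st[i,4]>60: print("dark",ce[i],st[i])
E
```

```text
delta cm [-1.85 -0.04  2.23] rotvec [-0.0033  0.0026  0.0018]
delta cm [-1.83 -0.01 11.23] rotvec [-0.0033  0.0026  0.0018]
pred cap [[321.0116 298.6625]]
pred cap [[321.1136 296.8937]]
dark [323.2971 298.7714] [307 284  34  31 818]
dark [361.6095 314.0355] [353 309  20  11 169]
```

Emit:
servo_tool --delta_pos '[[-1.8, 0.2, 0.5], [-1.8, 0.2, 2], [-1.8, 0.2, 4], [-1.8, 0.2, 6.5], [-1.8, 0.2, 8.5], [-1.8, 0.2, 10], [-1.8, 0.2, 11.2], [-1.8, 0.2, 11.2], [-1.8, 0.2, 11.2]]' --angular '[[0, 0, 0], [0, 0, 0], [0, 0, 0], [0, 0, 0], [0, 0, 0], [0, 0, 0], [0, 0, 0], [0, 0, 0], [0, 0, 0]]' --fingers '[6, 6, 6, 6, 6, 6, 6, 6, 6]'

```text
t: 12.2
eef_pos: [0.6049, -0.0129, 0.0757]
eef_rot: [0.734, 0.601, 0.245, -0.201]
ft_force: [-0.4, 0.5, 0.2]
gripper_width: 0.0598
grip_force: 0.0
```

Emit:
servo_tool --delta_pos '[[0, 0, 0], [0, 0, 0], [0, 0, 0], [0, 0, 0], [0, 0, 0], [0, 0, 0]]' --angular '[[0, 0, 0], [0, 0, 0], [0, 0, 0], [0, 0, 0], [0, 0, 0], [0, 0, 0]]' --fingers '[4, 4, 4, 4, 4, 4]' --newtons 50

```text
t: 12.7
eef_pos: [0.6049, -0.0141, 0.0761]
eef_rot: [0.734, 0.6, 0.246, -0.201]
ft_force: [-2.4, -0.3, 6.4]
gripper_width: 0.0432
grip_force: 51.1
```

```bash
python3 - <<'E'
from h import *
o=arm.get_obs();R0=R.from_quat(o["eef_rot"]).as_matrix();print(R0[:,2])
delta([.590,-.06,.23],R0,o);delta([.58,-.15,.25],Rtool(-5,18),o);delta([.5429,-.3284,.20],Rtool(3.4),o)
E
```

```text
[ 0.1195  0.5895 -0.7989]
delta cm [  5.42  -0.55 -15.18] rotvec [-0.  0. -0.]
delta cm [ -0.58   0.26 -22.2 ] rotvec [ 0.0523 -0.3308 -0.1001]
delta cm [-18.14   0.16 -29.17] rotvec [ 0.0838 -0.6416 -0.2499]
```

Emit:
servo_tool --delta_pos '[[0.1, 0, -1], [0.2, 0, -2.5], [0.2, 0, -5], [0.2, 0, -8], [2.5, -0.2, -11.5], [5.4, -0.5, -15.2], [3, 0, -18.5], [-0.5, 0.2, -22], [-4, 0.2, -23.5], [-8, 0.2, -25], [-11.5, 0.2, -26.5], [-15, 0.2, -28]]' --angular '[[0, 0, 0], [0, 0, 0], [0, 0, 0], [0, 0, 0], [0, 0, 0], [0.01, -0.1, -0.04], [0.026, -0.2, -0.078], [0.04, -0.3, -0.117], [0.052, -0.4, -0.156], [0.065, -0.5, -0.195], [0.078, -0.6, -0.234], [0.084, -0.642, -0.25]]' --fingers '[4, 4, 4, 4, 4, 4, 4, 4, 4, 4, 4, 4]'

```text
t: 13.7
eef_pos: [0.5489, -0.2982, 0.2093]
eef_rot: [0.685, 0.729, -0.003, 0.002]
ft_force: [1.9, -0.5, -2.9]
gripper_width: 0.0433
grip_force: 51.6
```

Emit:
servo_tool --delta_pos '[[0, 0, 0], [0, 0, 0], [0, 0, 0]]' --angular '[[0, 0, 0], [0, 0, 0], [0, 0, 0]]' --fingers '[4, 4, 4]'

```text
t: 13.95
eef_pos: [0.5493, -0.2967, 0.2088]
eef_rot: [0.686, 0.727, -0.001, -0.001]
ft_force: [0.4, -0.0, -1.4]
gripper_width: 0.0429
grip_force: 51.5
```

```bash
python3 - <<'E'
from h import *
delta([.5429,-.3284,.20],Rtool(3.4));delta([.5429,-.3284,.075],Rtool(3.4));delta([.5429,-.3284,.057],Rtool(3.4))
E
```

```text
delta cm [-3.13 -0.82  0.88] rotvec [-0.0018 -0.     -0.001 ]
delta cm [-3.13 -0.8  13.38] rotvec [-0.0018 -0.     -0.001 ]
delta cm [-3.13 -0.79 15.18] rotvec [-0.0018 -0.     -0.001 ]
```

Emit:
servo_tool --delta_pos '[[-3.1, -0.8, 0.8], [-3.1, -0.8, 3], [-3.1, -0.8, 6], [-3.1, -0.8, 9], [-3.1, -0.8, 12], [-3.1, -0.8, 13.5], [-3.1, -0.8, 14.3], [-3.1, -0.8, 14.7], [-3.1, -0.8, 14.9], [-3.1, -0.8, 15.1], [-3.1, -0.8, 15.1]]' --angular '[[0, 0, 0], [0, 0, 0], [0, 0, 0], [0, 0, 0], [0, 0, 0], [0, 0, 0], [0, 0, 0], [0, 0, 0], [0, 0, 0], [0, 0, 0], [0, 0, 0]]' --fingers '[4, 4, 4, 4, 4, 4, 4, 4, 4, 4, 4]'

```text
t: 14.87
eef_pos: [0.5434, -0.3281, 0.0581]
eef_rot: [0.686, 0.728, -0.001, 0.0]
ft_force: [0.5, 0.6, -1.1]
gripper_width: 0.0435
grip_force: 51.5
```

Emit:
servo_tool --delta_pos '[[0, 0, 0.1], [0, 0, 0.2], [0, 0, 0.3], [0, 0, 0.3]]' --angular '[[0, 0, 0], [0, 0, 0], [0, 0, 0], [0, 0, 0]]' --fingers '[4, 4, 4, 4]' --newtons 100

```text
t: 15.2
eef_pos: [0.543, -0.3279, 0.0541]
eef_rot: [0.686, 0.728, -0.001, -0.001]
ft_force: [0.2, 0.1, -0.4]
gripper_width: 0.0419
grip_force: 101.3
```

Emit:
servo_tool --delta_pos '[[0, 0, 0.05], [0, 0, 0.1], [0, 0, 0.1]]' --angular '[[0, 0, 0], [0, 0, 0], [0, 0, 0]]' --fingers '[4, 4, 4]'

```text
t: 15.45
eef_pos: [0.5431, -0.3279, 0.0536]
eef_rot: [0.686, 0.728, -0.001, -0.001]
ft_force: [-1.9, 1.0, 3.4]
gripper_width: 0.0418
grip_force: 102.0
```

Emit:
servo_tool --delta_pos '[[0, 0.1, -0.1], [0, 0.2, -0.1], [0, 0.35, -0.1], [0, 0.5, -0.1], [0, 0.6, -0.1], [0, 0.6, -0.1]]' --angular '[[0, 0, 0], [0, 0, 0], [0, 0, 0], [0, 0, 0], [0, 0, 0], [0, 0, 0]]' --fingers '[4, 4, 4, 4, 4, 4]'

```text
t: 15.95
eef_pos: [0.5488, -0.3275, 0.0539]
eef_rot: [0.686, 0.728, -0.001, -0.001]
ft_force: [-2.6, 0.6, -0.7]
gripper_width: 0.042
grip_force: 101.6
```

Emit:
servo_tool --delta_pos '[[0, 0.1, 0], [0, 0.2, 0], [0, 0.3, 0], [0, 0.3, 0]]' --angular '[[0, 0, 0], [0, 0, 0], [0, 0, 0], [0, 0, 0]]' --fingers '[4, 4, 4, 4]'

```text
t: 16.28
eef_pos: [0.5492, -0.3275, 0.054]
eef_rot: [0.686, 0.728, -0.003, -0.004]
ft_force: [-26.8, 2.1, 12.9]
gripper_width: 0.0421
grip_force: 103.3
```

Emit:
servo_tool --delta_pos '[[0, -0.1, -0.05], [0, -0.18, -0.08], [0, -0.18, -0.08]]' --angular '[[0, 0, 0], [0, 0, 0], [0, 0, 0]]' --fingers '[4, 4, 4]'

```text
t: 16.53
eef_pos: [0.549, -0.3274, 0.0541]
eef_rot: [0.686, 0.728, -0.001, -0.002]
ft_force: [-8.6, -1.1, -1.8]
gripper_width: 0.042
grip_force: 102.1
```

Emit:
servo_tool --delta_pos '[[0, 0.02, 0.03], [0, 0.02, 0.03], [0, 0.02, 0.03], [0, 0.02, 0.03], [0, 0.02, 0.03], [0, 0.02, 0.03], [0, 0.02, 0.03], [0, 0.02, 0.03], [0, 0.02, 0.03]]' --angular '[[0, 0, 0], [0, 0, 0], [0, 0, 0], [0, 0, 0], [0, 0, 0], [0, 0, 0], [0, 0, 0], [0, 0, 0], [0, 0, 0]]' --fingers '[4, 4, 4, 4, 4, 4, 4, 4, 4]'

```text
t: 17.28
eef_pos: [0.549, -0.3275, 0.0541]
eef_rot: [0.686, 0.728, -0.002, -0.002]
ft_force: [-11.4, 0.1, 2.6]
gripper_width: 0.042
grip_force: 103.0
```

Held at about 10 N. Now relax, release and rise.

Emit:
servo_tool --delta_pos '[[0, -0.05, 0], [0, -0.09, 0], [0, -0.09, 0.03], [0, -0.09, 0.03]]' --angular '[[0, 0, 0], [0, 0, 0], [0, 0, 0], [0, 0, 0]]' --fingers '[4, 4, 4, 4]' --newtons 40

```text
t: 17.62
eef_pos: [0.5489, -0.3275, 0.0541]
eef_rot: [0.686, 0.728, -0.001, -0.001]
ft_force: [-7.2, -0.2, -0.1]
gripper_width: 0.0422
grip_force: 102.8
```

Emit:
servo_tool --delta_pos '[[0, -0.06, 0.02], [0, -0.06, 0.02], [0, -0.06, 0.02]]' --angular '[[0, 0, 0], [0, 0, 0], [0, 0, 0]]' --fingers '[4, 4, 4]' --newtons 40

```text
t: 17.87
eef_pos: [0.5489, -0.3275, 0.054]
eef_rot: [0.686, 0.728, -0.001, -0.001]
ft_force: [-3.1, -0.2, -1.5]
gripper_width: 0.0421
grip_force: 102.6
```

Emit:
servo_tool --delta_pos '[[0, -0.02, 0.05], [0, -0.02, 0.08], [0, -0.02, 0.08], [0, -0.02, 0.08], [0, -0.02, 0.08], [0, -0.02, 0.08], [0, -0.02, 0.08]]' --angular '[[0, 0, 0], [0, 0, 0], [0, 0, 0], [0, 0, 0], [0, 0, 0], [0, 0, 0], [0, 0, 0]]' --fingers '[4, 4, 4.4, 5, 6, 6, 6]'

```text
t: 18.45
eef_pos: [0.5489, -0.3276, 0.0534]
eef_rot: [0.686, 0.728, -0.001, -0.001]
ft_force: [-0.5, -0.0, -0.4]
gripper_width: 0.0597
grip_force: 0.0
```

Emit:
servo_tool --delta_pos '[[0, 0, -1], [0, 0, -4], [0, 0, -8], [0, 0, -12], [2, 0, -15], [5, 0, -15], [5, 0, -15], [5, 0, -15]]' --angular '[[0, 0, 0], [0, 0, 0], [0, 0, 0], [0, 0, 0], [0, 0, 0], [0, 0, 0], [0, 0, 0], [0, 0, 0]]' --fingers '[6, 6, 6, 6, 6, 6, 6, 6]'

```text
t: 19.12
eef_pos: [0.5463, -0.2766, 0.2047]
eef_rot: [0.685, 0.728, -0.001, 0.0]
ft_force: [-0.2, -0.2, -0.4]
gripper_width: 0.0601
grip_force: 0.0
```

```bash
python3 - <<'E'
from h import *
o=arm.get_obs();W=cam("wrist",o);im=arm.read_camera("wrist");cv2.imwrite("pics/w6full.png",im[:,:,::-1]);s=arm.read_camera("scene");t=arm.read_camera("top")
p=proj(W,[.548,-.328,.06])[0].astype(int);print(p,o["eef_pos"])
x0=np.clip(p[0]-90,0,460);y0=np.clip(p[1]-90,0,300)
a=cv2.resize(im[y0:y0+180,x0:x0+180],(400,400));q=proj(cam("scene"),[.548,-.328,.06])[0].astype(int)
b=cv2.resize(s[q[1]-50:q[1]+50,q[0]-50:q[0]+50],(400,400),interpolation=cv2.INTER_CUBIC)
cv2.imwrite("pics/w6.png",np.hstack([a,b])[:,:,::-1])
Rg=Rtool(-11.5,37);L=np.array([.446,.0186,.0755])
delta(L-Rg[:,2]*.13+[0,0,.04],Rg);delta(L-Rg[:,2]*.12,Rg)
E
```

```text
[318 281] [ 0.5463 -0.2766  0.2047]
delta cm [ 22.65 -10.23  -1.59] rotvec [-0.0864  0.6423  0.2501]
delta cm [ 23.23 -10.06   3.21] rotvec [-0.0864  0.6423  0.2501]
```

View pics/w6.png

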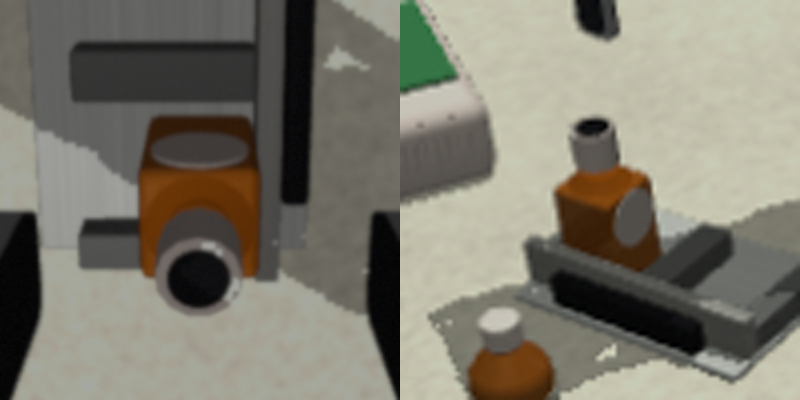

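The first disc bottle stands upright in bay 0, flat against the plate. Now the last bottle.

Emit:
servo_tool --delta_pos '[[2.5, -1.2, -1.6], [5, -2.4, -1.6], [7.5, -3.6, -1.6], [10, -4.8, -1.6], [12.5, -6, -1.6], [15, -7.2, -1.6], [18, -8.4, -1.6], [21, -9.6, -1.6], [22.7, -10.2, -1.6], [23.2, -10.1, 3.2], [23.2, -10.1, 3.2], [23.2, -10.1, 3.2]]' --angular '[[-0.01, 0.071, 0.028], [-0.02, 0.143, 0.055], [-0.03, 0.214, 0.083], [-0.04, 0.285, 0.11], [-0.05, 0.357, 0.14], [-0.06, 0.428, 0.167], [-0.067, 0.5, 0.195], [-0.077, 0.57, 0.222], [-0.086, 0.642, 0.25], [-0.086, 0.642, 0.25], [-0.086, 0.642, 0.25], [-0.086, 0.642, 0.25]]' --fingers '[6, 6, 6, 6, 6, 6, 6, 6, 6, 6, 6, 6]'

```text
t: 20.27
eef_pos: [0.4306, -0.0521, 0.17]
eef_rot: [0.735, 0.6, 0.245, -0.203]
ft_force: [0.2, 0.3, 0.5]
gripper_width: 0.0597
grip_force: 0.0
```

```bash
python3 - <<'E'
from h import *
o=arm.get_obs();im=arm.read_camera("wrist");cv2.imwrite("pics/w7.png",im[:,:,::-1])
Rg=Rtool(-11.5,37);L=np.array([.446,.0186,.0755]);print(o["eef_pos"],o["t"])
delta(L,Rg,o);W=cam("wrist",o)
p=proj(W,[.4375,-.021,.1245])[0];print("pred cap",p)
g=cv2.cvtColor(im,cv2.COLOR_RGB2GRAY);n,l,st,ce=cv2.connectedComponentsWithStats((g<40).astype(np.uint8))
for i in range(1,n):
    if np.hypot(*(ce[i]-p))<50 and st[i,4]>60: print("dark",ce[i],st[i])
E
```

```text
[ 0.4306 -0.0521  0.17  ] 20.2667
delta cm [ 0.08  0.14 11.91] rotvec [-0.0037 -0.0006 -0.0022]
pred cap [321.3279 261.8917]
dark [318.9479 263.3573] [303 248  33  32 806]
```

Emit:
servo_tool --delta_pos '[[0.1, 0, 2], [0.1, 0, 4.5], [0.1, 0, 7], [0.1, 0, 9], [0.1, 0, 10.5], [0.1, 0, 11.9], [0.1, 0, 11.9], [0.1, 0, 11.9]]' --angular '[[0, 0, 0], [0, 0, 0], [0, 0, 0], [0, 0, 0], [0, 0, 0], [0, 0, 0], [0, 0, 0], [0, 0, 0]]' --fingers '[6, 6, 6, 6, 6, 6, 6, 6]'

```text
t: 20.98
eef_pos: [0.4465, 0.0184, 0.0781]
eef_rot: [0.734, 0.601, 0.246, -0.2]
ft_force: [0.6, -0.7, 1.0]
gripper_width: 0.0599
grip_force: 0.0
```

Emit:
servo_tool --delta_pos '[[0, 0, 0], [0, 0, 0], [0, 0, 0], [0, 0, 0], [0, 0, 0], [0, 0, 0]]' --angular '[[0, 0, 0], [0, 0, 0], [0, 0, 0], [0, 0, 0], [0, 0, 0], [0, 0, 0]]' --fingers '[4, 4, 4, 4, 4, 4]' --newtons 50

```text
t: 21.48
eef_pos: [0.4464, 0.018, 0.0784]
eef_rot: [0.734, 0.6, 0.246, -0.2]
ft_force: [-2.9, -3.0, 5.4]
gripper_width: 0.0429
grip_force: 49.7
```

```bash
python3 - <<'E'
from h import *
o=arm.get_obs();R0=R.from_quat(o["eef_rot"]).as_matrix()
delta([.435,-.04,.23],R0,o);delta([.47,-.13,.24],Rtool(-5,18),o);delta([.5385,-.2477,.20],Rtool(3.4),o)
E
```

```text
delta cm [  4.4    0.07 -15.66] rotvec [ 0.  0. -0.]
delta cm [ -1.5    5.3  -21.34] rotvec [ 0.0546 -0.3307 -0.0999]
delta cm [-12.04  14.35 -24.24] rotvec [ 0.086  -0.6413 -0.25  ]
```

Emit:
servo_tool --delta_pos '[[0.1, 0, -1], [0.2, 0, -2.5], [0.2, 0, -5], [0.2, 0, -8], [2.5, 0, -12], [4.4, 0.1, -15.6], [1.5, 2.5, -18.5], [-1.5, 5.3, -21.3], [-4, 7.5, -22], [-7, 10, -22.8], [-9.5, 12.2, -23.5], [-12, 14.3, -24.2]]' --angular '[[0, 0, 0], [0, 0, 0], [0, 0, 0], [0, 0, 0], [0, 0, 0], [0.013, -0.1, -0.04], [0.026, -0.2, -0.078], [0.04, -0.3, -0.117], [0.053, -0.4, -0.156], [0.067, -0.5, -0.195], [0.08, -0.6, -0.234], [0.086, -0.641, -0.25]]' --fingers '[4, 4, 4, 4, 4, 4, 4, 4, 4, 4, 4, 4]'

```text
t: 22.48
eef_pos: [0.5387, -0.2483, 0.1994]
eef_rot: [0.685, 0.728, -0.003, 0.002]
ft_force: [-0.7, 0.9, -1.4]
gripper_width: 0.0429
grip_force: 51.8
```

Emit:
servo_tool --delta_pos '[[0, 0, 0], [0, 0, 0], [0, 0, 0]]' --angular '[[0, 0, 0], [0, 0, 0], [0, 0, 0]]' --fingers '[4, 4, 4]'

```text
t: 22.73
eef_pos: [0.5373, -0.2464, 0.1991]
eef_rot: [0.686, 0.727, -0.0, -0.001]
ft_force: [0.2, -0.8, -1.3]
gripper_width: 0.043
grip_force: 51.9
```

```bash
python3 - <<'E'
from h import *
delta([.5385,-.2477,.20],Rtool(3.4));delta([.5385,-.2477,.062],Rtool(3.4))
E
```

```text
delta cm [-0.14  0.11 -0.09] rotvec [-0.0019 -0.0012 -0.0011]
delta cm [-0.16  0.14 13.71] rotvec [-0.0019 -0.0012 -0.0011]
```

Emit:
servo_tool --delta_pos '[[-0.2, 0.1, 2], [-0.2, 0.1, 5], [-0.2, 0.1, 8], [-0.2, 0.1, 10.5], [-0.2, 0.1, 12], [-0.2, 0.1, 12.8], [-0.2, 0.1, 13.3], [-0.2, 0.1, 13.6], [-0.2, 0.1, 13.6]]' --angular '[[0, 0, 0], [0, 0, 0], [0, 0, 0], [0, 0, 0], [0, 0, 0], [0, 0, 0], [0, 0, 0], [0, 0, 0], [0, 0, 0]]' --fingers '[4, 4, 4, 4, 4, 4, 4, 4, 4]'

```text
t: 23.48
eef_pos: [0.5389, -0.2481, 0.063]
eef_rot: [0.686, 0.728, -0.0, -0.001]
ft_force: [-0.2, -0.0, -0.6]
gripper_width: 0.0431
grip_force: 51.9
```

Emit:
servo_tool --delta_pos '[[0, 0, 0.1], [0, 0, 0.2], [0, 0, 0.3], [0, 0, 0.4], [0, 0, 0.4]]' --angular '[[0, 0, 0], [0, 0, 0], [0, 0, 0], [0, 0, 0], [0, 0, 0]]' --fingers '[4, 4, 4, 4, 4]' --newtons 100

```text
t: 23.9
eef_pos: [0.5386, -0.248, 0.0582]
eef_rot: [0.686, 0.728, -0.0, -0.001]
ft_force: [0.2, 0.2, -1.9]
gripper_width: 0.0422
grip_force: 101.2
```

Emit:
servo_tool --delta_pos '[[0, 0, 0.07], [0, 0, 0.14], [0, 0, 0.2], [0, 0, 0.2]]' --angular '[[0, 0, 0], [0, 0, 0], [0, 0, 0], [0, 0, 0]]' --fingers '[4, 4, 4, 4]'

```text
t: 24.23
eef_pos: [0.5386, -0.248, 0.0561]
eef_rot: [0.686, 0.728, -0.0, -0.001]
ft_force: [-0.9, 0.5, -1.3]
gripper_width: 0.042
grip_force: 101.2
```

Emit:
servo_tool --delta_pos '[[0, 0, 0.05], [0, 0, 0.1], [0, 0, 0.15], [0, 0, 0.15]]' --angular '[[0, 0, 0], [0, 0, 0], [0, 0, 0], [0, 0, 0]]' --fingers '[4, 4, 4, 4]'

```text
t: 24.57
eef_pos: [0.5387, -0.248, 0.0554]
eef_rot: [0.686, 0.728, -0.0, -0.001]
ft_force: [-3.7, 2.9, 5.6]
gripper_width: 0.0422
grip_force: 102.2
```

Emit:
servo_tool --delta_pos '[[0, 0.1, -0.1], [0, 0.2, -0.1], [0, 0.3, -0.1], [0, 0.4, -0.1], [0, 0.5, -0.1], [0, 0.55, -0.1], [0, 0.55, -0.1]]' --angular '[[0, 0, 0], [0, 0, 0], [0, 0, 0], [0, 0, 0], [0, 0, 0], [0, 0, 0], [0, 0, 0]]' --fingers '[4, 4, 4, 4, 4, 4, 4]'

```text
t: 25.15
eef_pos: [0.5443, -0.2476, 0.0556]
eef_rot: [0.686, 0.728, -0.0, -0.001]
ft_force: [-0.1, 0.3, -1.5]
gripper_width: 0.0422
grip_force: 101.1
```

Emit:
servo_tool --delta_pos '[[0, 0.05, 0], [0, 0.1, 0], [0, 0.15, 0], [0, 0.15, 0]]' --angular '[[0, 0, 0], [0, 0, 0], [0, 0, 0], [0, 0, 0]]' --fingers '[4, 4, 4, 4]'

```text
t: 25.48
eef_pos: [0.5446, -0.2476, 0.0556]
eef_rot: [0.686, 0.728, -0.001, -0.002]
ft_force: [-9.7, 0.1, 4.5]
gripper_width: 0.042
grip_force: 102.1
```

Emit:
servo_tool --delta_pos '[[0, 0.01, -0.02], [0, 0.02, -0.03], [0, 0.02, -0.03], [0, 0.02, -0.03], [0, 0.02, -0.03], [0, 0.02, -0.03], [0, 0.02, -0.03], [0, 0.02, -0.03], [0, 0.02, -0.03]]' --angular '[[0, 0, 0], [0, 0, 0], [0, 0, 0], [0, 0, 0], [0, 0, 0], [0, 0, 0], [0, 0, 0], [0, 0, 0], [0, 0, 0]]' --fingers '[4, 4, 4, 4, 4, 4, 4, 4, 4]'

```text
t: 26.23
eef_pos: [0.5446, -0.2476, 0.0557]
eef_rot: [0.686, 0.728, -0.001, -0.002]
ft_force: [-10.3, -0.8, 2.6]
gripper_width: 0.0418
grip_force: 101.7
```

Emit:
servo_tool --delta_pos '[[0, -0.06, 0], [0, -0.12, 0.02], [0, -0.12, 0.02], [0, -0.12, 0.02]]' --angular '[[0, 0, 0], [0, 0, 0], [0, 0, 0], [0, 0, 0]]' --fingers '[4, 4, 4, 4]'

```text
t: 26.57
eef_pos: [0.5444, -0.2476, 0.0556]
eef_rot: [0.686, 0.728, -0.001, -0.001]
ft_force: [-3.3, 0.0, -1.6]
gripper_width: 0.0417
grip_force: 101.4
```

Emit:
servo_tool --delta_pos '[[0, -0.02, 0.05], [0, -0.02, 0.08], [0, -0.02, 0.08], [0, -0.02, 0.08], [0, -0.02, 0.08], [0, -0.02, 0.08], [0, -0.02, 0.08]]' --angular '[[0, 0, 0], [0, 0, 0], [0, 0, 0], [0, 0, 0], [0, 0, 0], [0, 0, 0], [0, 0, 0]]' --fingers '[4, 4, 4.4, 5, 6, 6, 6]' --newtons 40

```text
t: 27.15
eef_pos: [0.5447, -0.2476, 0.0551]
eef_rot: [0.686, 0.728, -0.0, -0.001]
ft_force: [-0.6, -0.9, -0.5]
gripper_width: 0.06
grip_force: 0.0
```

Emit:
servo_tool --delta_pos '[[0, 0, -1], [0, 0, -4], [0, 0, -8], [0, 0, -12], [2, -3, -15], [5, -6, -16], [8, -9, -16], [11, -12, -16], [11, -12, -16], [11, -12, -16]]' --angular '[[0, 0, 0], [0, 0, 0], [0, 0, 0], [0, 0, 0], [0, 0, 0], [0, 0, 0], [0, 0, 0], [0, 0, 0], [0, 0, 0], [0, 0, 0]]' --fingers '[6, 6, 6, 6, 6, 6, 6, 6, 6, 6]'

```text
t: 27.98
eef_pos: [0.4174, -0.144, 0.2168]
eef_rot: [0.685, 0.728, -0.0, -0.0]
ft_force: [0.1, 0.1, -0.2]
gripper_width: 0.0603
grip_force: 0.0
```

```bash
python3 - <<'E'
from h import *
s=arm.read_camera("scene");t=arm.read_camera("top")
S=cam("scene")
q=proj(S,[.545,-.288,.06])[0].astype(int)
b=cv2.resize(s[q[1]-50:q[1]+50,q[0]-65:q[0]+65],(520,400),interpolation=cv2.INTER_CUBIC)
a=cv2.resize(t[150:310,420:532],(280,400),interpolation=cv2.INTER_CUBIC)
r=cv2.resize(s[160:380,140:500],(327,200));r2=cv2.resize(t,(267,200))
O=np.zeros((600,800,3),np.uint8);O[:400,:520]=b;O[:400,520:]=a;O[400:,:327]=r;O[400:,330:597]=r2
cv2.imwrite("pics/w8.png",O[:,:,::-1])
E
```

```text
(no output)
```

View pics/w8.png

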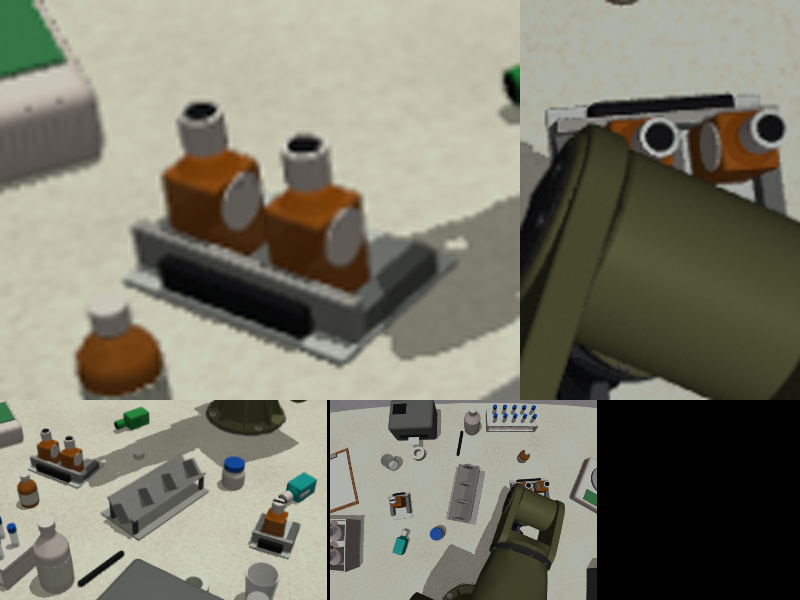

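Both disc bottles stand upright in the pair nest's two bays against the plate (scene crop caps at (202,110) and (305,148)). The strip bottle stands in the single nest, and nothing else has visibly moved.

```bash
python3 -c "
from cell import arm
print(arm.sign_off())"
```

```text
the job is handed in; nothing more can be done
None
```

Job handed in at about 28 s: the strip bottle went into the single nest first, then the two disc bottles into the pair nest's bays, each pressed at about 8–15 N for over half a second (the wrist force read 27 N for a moment while pressing the first disc bottle) and left standing upright against its plate.

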